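Set up a forming stake and slip a bracelet band on it

ROBOT

A 6-joint arm with a two-finger parallel gripper is mounted at the origin on the work surface. World frame = base frame: x ahead of the robot, y to its left, z up, the work surface at z = 0. Lengths are in m, angles in rad, forces in N, time in s.
With the tool pointing down it reaches from about 0.25 to 0.775 m from the base axis. Payload 4 kg.
Tool frame: the origin (TCP) lies between the finger pads; the fingertips stand 14 mm ahead of it and the grasp point (between the pads) lies 5 mm behind it (robot.nose_length is the distance from the TCP to the fingertips, in m); z points along the fingers, y is the direction in which the jaws open and shut (so a half turn about z gives the same grasp; the last joint's range is limited). The gripper opens to 94 mm and grips with 3 to 60 N. Pads are 16 mm wide; open, the fingers measure 119 mm over their backs; the gripper's body (75 mm by 177 mm) begins 78 mm behind the grasp point.
Start: joints at [1.04, 0.087, 1.371, -0, 1.684, -0.103], TCP at [0.228, 0.5, 0.22] pointing down, gripper open.
Joint ranges: [-3.1, 3.1], [-0.76, 2.03], [0.27, 2.55], [-1.08, 4.22], [0.17, 2.65], [-2.57, 2.57]. Speed limits (rad/s): [2.79, 2.79, 3.14, 3.14, 3.14, 3.14].

INTERFACE

Orientations are given as [roll, pitch, yaw] about the fixed x, y, z axes, in that order (R = Rz(yaw) Ry(pitch) Rx(roll)).
In Python, from bench import robot, eyes, finder gives the robot as it stands.
- The arm moves only by the tool play_rows, never from a script. Its argument "rows" is a list of rows, each an object with "linear": the shift along the tool's x, y, z in cm, a list of three; "spin": the turn about the tool's z in degrees. A call has 1 to 12 rows; each row shifts and turns the commanded pose from where the row before left it, along the tool's axes as they then stand; what a row does not reach is not made up. A row lasts 1/12 s, in which the tool goes at most 41.7 mm and 7.16 degrees, less where a joint would pass 70% of its speed; a pose out of reach is approached as far as the arm can. A call with a gripper value outside its range is refused whole. "claw" is the finger opening in cm, from 0 to 9.4, set as the call begins (left out, the last holds). The fingers move at their own pace and stop on an object; the grip force is fixed at half the most. Time passes only in rows, so rows that do not move let the fingers close. It gives the time, the measured TCP pose, the force and the opening at its end, in the units of the state.
- robot.get_obs(): the state, without advancing time (a new reading comes with each control period).
- eyes.snapshot(name): name is "scene" or "top"; returns a dict with "frame" (384x512x3 uint8, red, green, blue), "fx", "fy", "cx", "cy" (pixels), "rvec" (rotation vector, rad) and "tvec" (3), from world to camera coordinates, as OpenCV has them. Camera axes: x right, y down, z forward; pixel columns grow to the right and rows downward; lengths in m; the calibration is good to about 2 mm. A picture is of the moment at which its call begins. There is no depth.
- robot.close_job(): hands the job in, once; it reports no verdict.
Trained networks look in a picture, given as the dict that the camera call returned (one of the last four; its "shot" number tells which), for a name from the list of things; names that differ only in an ending like _2 or _b are one class to them, and where a whole thing is asked for, a point or a joint stands for the part that bears it (a point fixed in the world has none). Each returns a list of dicts, best first, with "conf" (0 to 1); they miss things now and then, are a little off and sometimes report something else, mostly with a low value. They report only what shows in the picture. A call takes as long as a camera call. They do not tell look-alikes from the thing itself.
- finder.silhouettes(picture, name): "pixels" (384x512 bool, what is visible of it) and "box" ([centre column, centre row, width, height] in pixels, round what is visible of it).
The state is a dict: "time": time; "joint_positions": joint angles; "qvel": joint speeds; "joint_torque": joint torques, N m; "tool_pos": TCP position; "ee_rot": TCP orientation; "wrist_force": force on the tool from outside, world axes, zero at the start; "wrist_torque": the same for the moment, N m; "width": finger opening in m.
Only numpy, scipy, OpenCV 4.12 (cv2) and the standard library are available. Lean on these libraries where they do the work, as an engineer would, in place of code of your own. Each camera call takes 0.05 s, during which the arm holds its last target. There are 200 camera calls.

TASK

Take the oval wooden forming stake out of the rack and plug its shank fully home into the leaning socket of the stake holder. Then slip the smaller silver band over the stake so that it lies flat on the socket's face, and let go. Leave the dome stake, the larger band, the hammer and the jar where they are.

Things in the scene. Friction and masses are not known exactly. Their poses are not given: they have to be found in the camera images.
- oval_head (a point): Centre of the wooden head of the oval stake (loose, 0.25 kg), upright in a rack slot, shoulder resting on the rack's top. Head: round-ended oval 48 mm along x, 30 along y (parallel flats 18 mm wide face +y and -y), 46 tall: flat top 23 mm above this point, flat shoulder 23 below. Under it a steel shank 22 (x) x 16 (y) mm, 40 long, its last 10 mm tapering in 3 mm a side. Same if turned half round about z.
- socket_mouth (a point): Centre of the hole's mouth in the 84 x 84 mm flat face of the fixed holder's socket block (50 mm thick), 110 mm above the bench. The block leans 30 degrees: z is the hole's axis, out of it, up and towards the robot's side; x points up the face's slope, y is level. Hole 24 mm (x) by 18 mm (y), 44 deep, edges chamfered 2 mm. A stake is home when its shoulder rests on the face.
- band_center (a point): Centre (half-way up, on the axis) of the smaller silver band (loose, about 0.12 kg): a plain ring, outer diameter 66 mm, inner 60 mm, 22 mm tall along z. It lies flat on the bench, this point 11 mm up.
- rack: Fixed wooden rack block, 80 mm along x, 220 mm along y, 50 mm tall; origin at the centre of its underside. Two slots in its top at y = -55 and +55 mm, each 26 mm along x, 20 mm along y, 45 mm deep; the stakes' x and y point along the rack's.
- dome_head (a point): Centre of the polished steel domed head (50 mm across, 41 mm tall) of the other stake, which stands in the rack's other slot with the same shank; leave it.
- wide_band_center (a point): Centre of the larger silver band, outer diameter 92 mm, 22 mm tall, flat on the bench beyond the work; leave it.
- hammer: Hammer with a wooden handle, lying on the bench beyond the holder, about 0.3 m long along its x; leave it.
- jar: Glass jar with a dark lid, 66 mm across, 85 mm tall, standing on the bench; origin at the centre of its underside; leave it.
Mind the look-alikes: they are no part of the job. Of the things shaped like the part that bears socket_mouth, the dark steel one is meant.

How it is judged:
By the outcome, as a careful person would: the job done as asked, in the order asked, and still so for the second after the job is handed in, with the robot touching nothing.
It also fails if it takes over 64 s, if anything falls off the work surface, if the arm or the gripper's body presses on something with over 40 N, if the wrist force passes 120 N, or if a joint passes its speed limit or range.

## Working session

There is one attempt and no reset: what is moved stays moved. The work goes in short steps, Python scripts to look and compute and a tool call to move; the robot and the scene stay as the last step left them, time stands still between calls to the robot, and variables do not carry over. Pictures are saved under pics/ and viewed, about 8 in all and at most 12, crops included, and the job is handed in when it is done.

Besides the shell and the picture viewer there is one more tool, called after "Call:" as a command line: name --argument value ..., lists and objects as JSON in quotes. play_rows: Moves the arm, as the interface text tells. Its arguments: {"type":"object","properties":{"rows":{"type":"array"},"claw":{"type":"number"}},"required":["rows"]}

```bash
ls; mkdir -p pics
python3 - <<'E'
from bench import robot,eyes,finder
import cv2,numpy as np,pickle
print(robot.get_obs())
P={}
for n in ["scene","top"]:
    s=eyes.snapshot(n); P[n]=s
    cv2.imwrite(f"pics/{n}0.png",cv2.resize(s["frame"][:,:,::-1],(800,600),interpolation=cv2.INTER_CUBIC))
    print(n,s["fx"],s["fy"],s["cx"],s["cy"],s["rvec"],s["tvec"])
    R=cv2.Rodrigues(np.array(s["rvec"]))[0];print("cam",-R.T@np.array(s["tvec"]).ravel())
    for o in ["oval_head","socket_mouth","band_center","rack","dome_head","wide_band_center","hammer","jar"]:
        r=finder.silhouettes(s,o)
        print(o,[(round(d["conf"],2),[round(float(x)) for x in d["box"]]) for d in r])
        P[n+o]=r
pickle.dump(P,open("p0.pkl","wb"))
E
```

```text
pics
{'time': 0.0, 'joint_positions': array([ 1.03989247e+00,  8.79512768e-02,  1.37224657e+00,  6.53189606e-06,
        1.68362280e+00, -1.03104737e-01]), 'qvel': array([ 1.68683012e-03,  2.82767617e-04,  1.15482806e-03,  8.52167421e-04,
       -8.81991920e-05,  6.12742370e-04]), 'joint_torque': array([-1.98774255e-04, -3.40190935e+01, -3.02421892e+01,  7.17311958e-02,
        3.29877832e-02, -1.64940998e-04]), 'tool_pos': array([0.22791454, 0.4999758 , 0.2183101 ]), 'ee_rot': array([-3.13937716e+00, -2.35767280e-04,  2.71379400e+00]), 'wrist_force': array([ 0.30494304,  1.36820145, -0.25687694]), 'wrist_torque': array([-0.02976166, -0.03591561, -0.00726058]), 'width': 0.09436030875672805}
scene 359.88374631033145 359.88374631033145 252.95315590102646 192.95735086173377 [ 1.53612643  2.30054257 -0.65533111] [ 0.18358762 -0.42454343  1.19533796]
cam [0.98079729 0.21451801 0.79673902]
oval_head [(0.82, [339, 183, 21, 28])]
socket_mouth [(0.83, [235, 116, 43, 33]), (0.7, [185, 170, 45, 44]), (0.64, [263, 176, 48, 45])]
band_center [(0.65, [144, 142, 25, 24])]
rack [(0.93, [356, 206, 97, 77])]
dome_head [(0.89, [382, 206, 22, 22])]
wide_band_center [(0.96, [313, 282, 41, 48])]
hammer [(0.78, [204, 279, 113, 76])]
jar [(0.61, [107, 195, 37, 41])]
top 445.64655208614766 445.64655208614766 255.82506934674245 189.0908589671145 [ 2.15071423 -2.19107005  0.12701491] [0.03890333 0.55891988 1.0462679 ]
cam [0.44466572 0.04014044 1.09965566]
oval_head [(0.67, [173, 228, 21, 22])]
socket_mouth [(0.79, [315, 272, 43, 46]), (0.76, [324, 178, 42, 47]), (0.68, [153, 225, 104, 53]), (0.63, [250, 206, 40, 43])]
band_center [(0.57, [400, 217, 31, 26])]
rack [(0.75, [154, 228, 104, 52])]
dome_head [(0.77, [126, 222, 22, 27])]
wide_band_center [(0.71, [171, 135, 31, 36])]
hammer [(0.79, [266, 105, 106, 37])]
jar [(0.83, [388, 133, 28, 32])]
```

View pics/scene0.png

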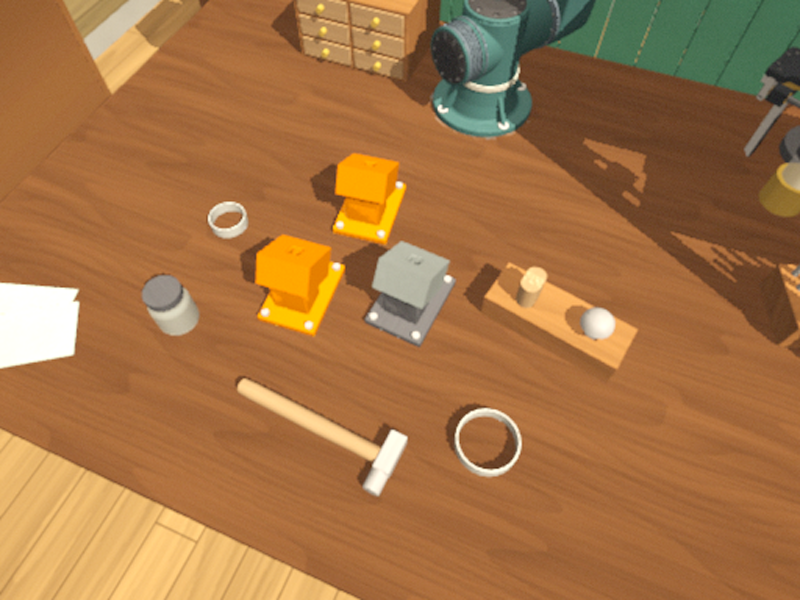

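View pics/top0.png

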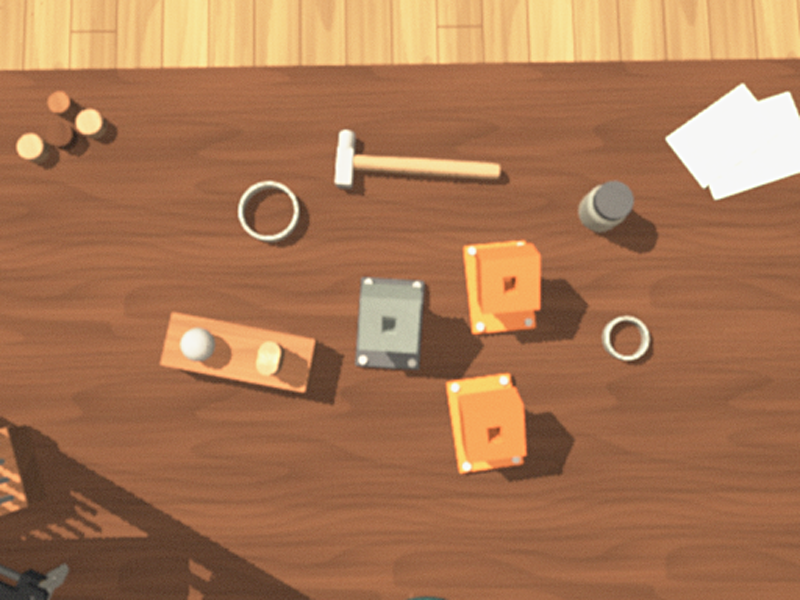

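Scene picture (800 px scale):
- **Sockets:** dark steel at (412,272), orange look-alikes at (367,180) and (293,265). I want the dark steel one.
- **Bands:** small at (228,220), large at (488,442). I want the small one.
- **Stakes:** oval at (532,287), dome at (598,323). I want the oval one.

The top picture agrees: steel holder (390,322), oval (268,358), band (627,338). Next I'll fit models to the masks and check the choice in a crop.

```bash
cat > h.py <<'E'
import numpy as np,cv2,pickle
from scipy.optimize import minimize
def proj(s,p):
    return cv2.projectPoints(np.asarray(p,float).reshape(-1,3),np.array(s["rvec"],float),np.array(s["tvec"],float),np.array([[s["fx"],0,s["cx"]],[0,s["fy"],s["cy"]],[0,0,1.]]),None)[0].reshape(-1,2)
def Rz(a): c,s=np.cos(a),np.sin(a); return np.array([[c,-s,0],[s,c,0],[0,0,1]])
def Ry(a): c,s=np.cos(a),np.sin(a); return np.array([[c,0,s],[0,1,0],[-s,0,c]])
def box(x,y,z0,z1): return np.array([[a*x/2,b*y/2,c] for a in(-1,1) for b in(-1,1) for c in(z0,z1)])
def oval(z0,z1):
    t=np.linspace(0,2*np.pi,48,endpoint=False); q=np.c_[np.sign(np.cos(t))*9+15*np.cos(t),15*np.sin(t)]/1000
    return np.vstack([np.c_[q,q[:,0]*0+z] for z in(z0,z1)])
def cyl(r,z0,z1):
    t=np.linspace(0,2*np.pi,64,endpoint=False); q=np.c_[r*np.cos(t),r*np.sin(t)]
    return np.vstack([np.c_[q,q[:,0]*0+z] for z in(z0,z1)])
K=8
def hullmask(s,P):
    h=cv2.convexHull(proj(s,P).astype(np.float32))[:,0]
    m=np.zeros((384*4,512*4),np.uint8)
    cv2.fillPoly(m,[np.round((h+.5)*4*16-8).astype(np.int32)],255,shift=4)
    return cv2.resize(m,(512,384),interpolation=cv2.INTER_AREA)/255.
def fit(pairs,P0,place,x0,step):
    tg=[(s,cv2.GaussianBlur(m.astype(np.float32),(0,0),.7)) for s,m in pairs]
    def f(v):
        W=place(P0,v); return sum(((cv2.GaussianBlur(hullmask(s,W).astype(np.float32),(0,0),.7)-m)**2).sum() for s,m in tg)
    sim=np.vstack([x0]+[np.array(x0)+np.eye(len(x0))[i]*step[i] for i in range(len(x0))])
    r=minimize(f,x0,method="Nelder-Mead",options=dict(initial_simplex=sim,xatol=1e-5,fatol=1e-2,maxiter=400)); return r.x,r.fun
def ray(s,uv,z):
    R=cv2.Rodrigues(np.array(s["rvec"],float))[0];c=-R.T@np.array(s["tvec"],float).ravel()
    d=R.T@np.array([(uv[0]-s["cx"])/s["fx"],(uv[1]-s["cy"])/s["fy"],1]); return c+d*(z-c[2])/d[2]
E
cat > m.py <<'E'
from h import *
P=pickle.load(open("p0.pkl","rb")); S,T=P["scene"],P["top"]
pk=lambda n,o,b:min(P[n+o],key=lambda d:np.hypot(d["box"][0]-b[0],d["box"][1]-b[1]))["pixels"]
flat=lambda P0,v:P0@Rz(v[2]).T+[v[0],v[1],0]
flat2=lambda P0,v:P0+[v[0],v[1],0]
sock=lambda P0,v:P0@(Rz(v[2])@Ry(-np.pi/6)).T+[v[0],v[1],.11]
def go(name,o,bs,bt,P0,pl,yaw,z):
    ms,mt=pk("scene",o,bs),pk("top",o,bt)
    x=list(ray(T,bt,z)[:2])+([yaw] if yaw is not None else [])
    for lab,prs in (("both",[(S,ms),(T,mt)]),("S",[(S,ms)]),("T",[(T,mt)])):
        r,e=fit(prs,P0,pl,x,[.01,.01,.1][:len(x)]); print(name,lab,np.round(r,4),round(e,1),[int(m.sum()) for _,m in prs])
go("rack","rack",(356,206),(154,228),box(.08,.22,0,.05),flat,-.15,.03)
go("oval","oval_head",(339,183),(173,228),oval(.05,.096),flat,-.15,.075)
go("sock","socket_mouth",(263,176),(250,206),box(.084,.084,-.05,0),sock,0.,.1)
go("band","band_center",(144,142),(400,217),cyl(.033,0,.022),flat2,None,.011)
out=np.zeros((600,800,3),np.uint8)
for i,(s,c) in enumerate(((S,(263,180)),(T,(250,206)),(S,(345,190)),(T,(165,226)))):
    a=s["frame"][c[1]-37:c[1]+38,c[0]-50:c[0]+50,::-1]; a=cv2.resize(a,(400,300),interpolation=cv2.INTER_CUBIC)
    out[i//2*300:i//2*300+300,i%2*400:i%2*400+400]=a
cv2.imwrite("pics/crop1.png",out)
E
python3 m.py
```

```text
rack both [ 0.4776  0.2739 -0.2062] 1236.0 [3031, 2628]
rack S [ 0.4794  0.2731 -0.2168] 548.5 [3031]
rack T [ 0.4763  0.2745 -0.2053] 632.1 [2628]
oval both [ 0.4676  0.2194 -0.2065] 14.1 [353, 294]
oval S [ 0.4692  0.219  -0.2439] 1.3 [353]
oval T [ 0.4666  0.2204 -0.116 ] 6.6 [294]
sock both [ 0.5091  0.0461 -0.0886] 37.2 [1353, 1600]
sock S [ 0.5108  0.045  -0.0858] 8.0 [1353]
sock T [ 0.5084  0.047  -0.0781] 10.4 [1600]
band both [ 0.4887 -0.323 ] 525.8 [356, 197]
band S [ 0.49  -0.325] 104.7 [356]
band T [ 0.4875 -0.3219] 405.4 [197]
```

View pics/crop1.png

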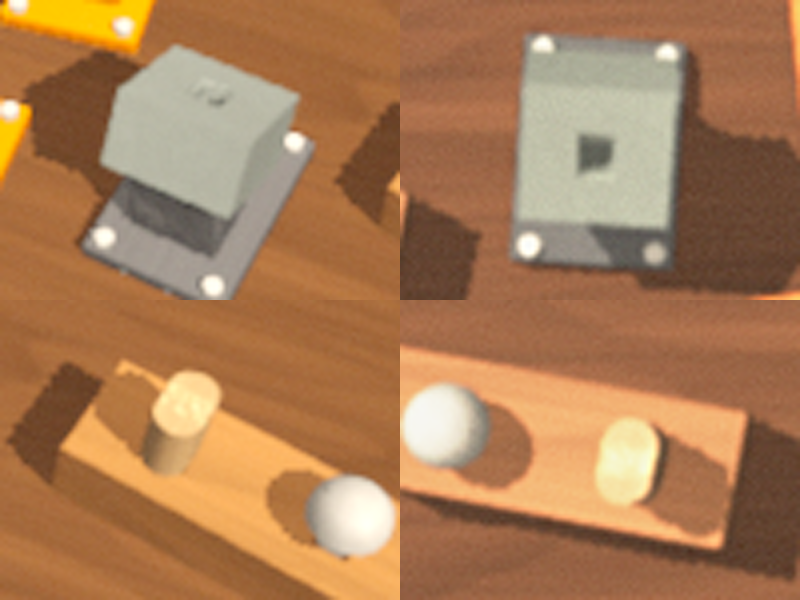

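The top crops show the steel socket with its hole at about (595,155), its face sloping down towards the robot, and the oval head beside the dome. The choice is confirmed. The oval fit (0.468, 0.219) agrees with the rack-slot prediction (0.466, 0.220). Moving above the oval stake now.

Call:
play_rows --claw 6.5 --rows '[{"linear": [0,0,0],"spin": -6.35},{"linear": [0,0,0],"spin": -6.35},{"linear": [-2.92,-2.26,0.6],"spin": 0},{"linear": [-2.92,-2.26,0.6],"spin": 0},{"linear": [-2.92,-2.26,0.6],"spin": 0},{"linear": [-2.92,-2.26,0.6],"spin": 0},{"linear": [-2.92,-2.26,0.6],"spin": 0},{"linear": [-2.92,-2.26,0.6],"spin": 0},{"linear": [-2.92,-2.26,0.6],"spin": 0},{"linear": [-2.92,-2.26,0.6],"spin": 0},{"linear": [-2.92,-2.26,0.6],"spin": 0},{"linear": [-2.92,-2.26,0.6],"spin": 0}]'

```text
time: 1.9
tool_pos: [0.4687, 0.2179, 0.1595]
ee_rot: [3.141, 0.001, 2.935]
wrist_force: [0.2, 1.2, 0.1]
width: 0.0656
```

```bash
cat > d.py <<'E'
import sys
from h import *
from bench import robot
from scipy.spatial.transform import Rotation as Ro
def delta(t,yaw=None):
    o=robot.get_obs(); R=Ro.from_euler("xyz",o["ee_rot"]).as_matrix()
    print("t",round(o["time"],2),"tcp",np.round(o["tool_pos"],4),"rpy",np.round(np.degrees(o["ee_rot"]),2),"F",np.round(o["wrist_force"],1),"w",round(o["width"],4))
    print("tool delta cm",np.round(R.T@(np.array(t)-o["tool_pos"])*100,2), "spin",None if yaw is None else round(np.degrees(o["ee_rot"][2])-yaw,2))
if __name__=="__main__":
    a=[float(v) for v in sys.argv[1:]]; delta(a[:3],a[3] if len(a)>3 else None)
E
cat > look.py <<'E'
import sys
from h import *
from bench import eyes
# look.py name cs rs ct rt  (centres in 512 px), half-size 50x75
from bench import robot
name=sys.argv[1];c=[int(v) for v in sys.argv[2:6]]
D={n:eyes.snapshot(n) for n in("scene","top")}; pickle.dump(D,open(name+".pkl","wb"))
out=np.zeros((600,800,3),np.uint8)
for i,(n,x,y) in enumerate((("scene",c[0],c[1]),("top",c[2],c[3]))):
    a=cv2.copyMakeBorder(D[n]["frame"],80,80,80,80,cv2.BORDER_CONSTANT)[y-75+80:y+75+80,x-50+80:x+50+80,::-1]
    out[:,i*400:i*400+400]=cv2.resize(a,(400,600),interpolation=cv2.INTER_CUBIC)
cv2.imwrite(f"pics/{name}.png",out)
E
python3 d.py 0.4676 0.2194 0.077 168.2; python3 look.py a1 339 175 173 228
```

```text
t 1.9 tcp [0.4687 0.2179 0.1595] rpy [1.7997e+02 3.0000e-02 1.6819e+02] F [0.2 1.2 0.1] w 0.0656
tool delta cm [0.14 0.12 8.25] spin -0.01
```

View pics/a1.png

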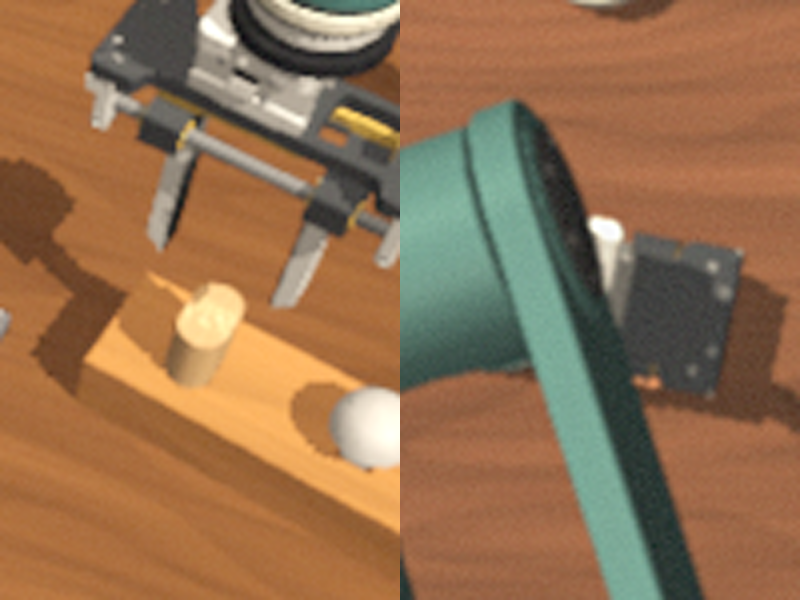

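The left view shows the fingers straddling the oval head at (205,330). The arm hides the top view. Descending and closing.

Call:
play_rows --rows '[{"linear": [0.07,0.06,2.0],"spin": 0},{"linear": [0.07,0.06,2.5],"spin": 0},{"linear": [0,0,2.2],"spin": 0},{"linear": [0,0,1.5],"spin": 0},{"linear": [0,0,0],"spin": 0}]'

```text
time: 2.42
tool_pos: [0.4635, 0.2208, 0.0737]
ee_rot: [-3.138, -0.007, 2.936]
wrist_force: [-0.7, -0.8, -0.5]
width: 0.0652
```

Call:
play_rows --claw 0 --rows '[{"linear": [0,0,0],"spin": 0},{"linear": [0,0,0],"spin": 0},{"linear": [0,0,0],"spin": 0},{"linear": [0,0,0],"spin": 0},{"linear": [0,0,0],"spin": 0},{"linear": [0,0,0],"spin": 0}]'

```text
time: 2.92
tool_pos: [0.4671, 0.2211, 0.0784]
ee_rot: [3.141, 0.001, 2.935]
wrist_force: [0.3, 0.3, 0.1]
width: 0.0298
```

```bash
python3 d.py 0.4676 0.2194 0.077 168.2
```

```text
t 2.92 tcp [0.4671 0.2211 0.0784] rpy [1.7994e+02 8.0000e-02 1.6819e+02] F [0.3 0.3 0.1] w 0.0298
tool delta cm [-0.08 -0.16  0.14] spin -0.01
```

Gripped at a width of 29.8 mm. Next I'll lift until only the shank tip is in the slot, then draw the head towards the robot so the stake swivels about the jaw axis, since the tool itself cannot tilt.

Call:
play_rows --rows '[{"linear": [0,0,-0.8],"spin": 0},{"linear": [0,0,-1.1],"spin": 0},{"linear": [0,0,-0.95],"spin": 0},{"linear": [0,0,0],"spin": 0},{"linear": [0.6,0,-0.05],"spin": 0},{"linear": [0.6,0,-0.03],"spin": 0},{"linear": [0.6,0,0],"spin": 0},{"linear": [0.6,0,0.05],"spin": 0},{"linear": [0.6,0,0.15],"spin": 0},{"linear": [0.6,0,0.22],"spin": 0},{"linear": [0,0,0],"spin": 0},{"linear": [0,0,0],"spin": 0}]'

```text
time: 3.92
tool_pos: [0.4334, 0.2285, 0.1046]
ee_rot: [3.139, 0.006, 2.936]
wrist_force: [5.9, -1.6, 4.5]
width: 0.0298
```

```bash
python3 d.py 0.4676 0.2194 0.2; python3 look.py a2 345 160 173 228
```

```text
t 3.92 tcp [0.4334 0.2285 0.1046] rpy [179.87   0.35 168.2 ] F [ 5.9 -1.6  4.5] w 0.0298
tool delta cm [-3.59 -0.17 -9.52] spin None
```

View pics/a2.png

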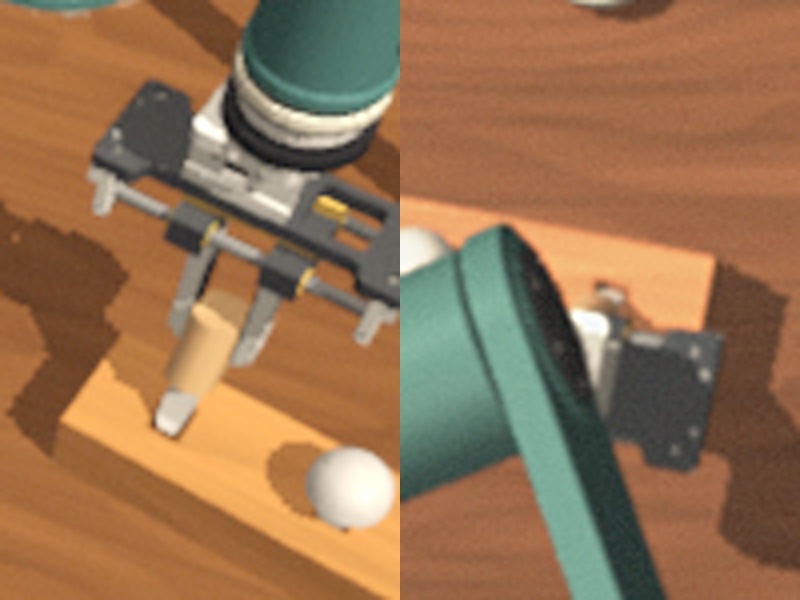

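The stake has swivelled: head at (200,340), shank tip still in the slot at (170,420), leaning towards the robot. Pulling it out along its axis and turning to the socket's yaw.

Call:
play_rows --rows '[{"linear": [0.5,0,-0.87],"spin": 0},{"linear": [0.5,0,-0.87],"spin": 0},{"linear": [0.5,0,-1.5],"spin": 0},{"linear": [0,0,-3],"spin": 0},{"linear": [0,-1,-3],"spin": -3.4},{"linear": [0,-2.5,-1],"spin": -3.5},{"linear": [0,-2.5,0],"spin": 0},{"linear": [0,-2.5,0],"spin": 0},{"linear": [0,-1.5,0],"spin": 0},{"linear": [0,0,0],"spin": 0},{"linear": [0,0,0],"spin": 0}]'

```text
time: 4.93
tool_pos: [0.4036, 0.1322, 0.2034]
ee_rot: [3.141, -0.006, 3.055]
wrist_force: [0.6, 0.9, -3.5]
width: 0.0299
```

```bash
python3 d.py 0.4551 0.0507 0.199 175.1; python3 look.py a3 295 135 200 250
python3 - <<'E'
from h import *
from bench import finder
D=pickle.load(open("a3.pkl","rb"))
for n in D:
  r=finder.silhouettes(D[n],"oval_head"); print(n,[(round(d["conf"],2),np.round(d["box"])) for d in r])
  D[n+"m"]=r
pickle.dump(D,open("a3.pkl","wb"))
E
```

```text
t 4.93 tcp [0.4036 0.1322 0.2034] rpy [179.96  -0.32 175.02] F [ 0.6  0.9 -3.5] w 0.0299
tool delta cm [-5.84 -7.67  0.4 ] spin -0.08
scene [(0.96, array([319., 126.,  20.,  44.]))]Traceback (most recent call last):
  File "<stdin>", line 4, in <module>
RuntimeError: dictionary changed size during iteration
```

View pics/a3.png

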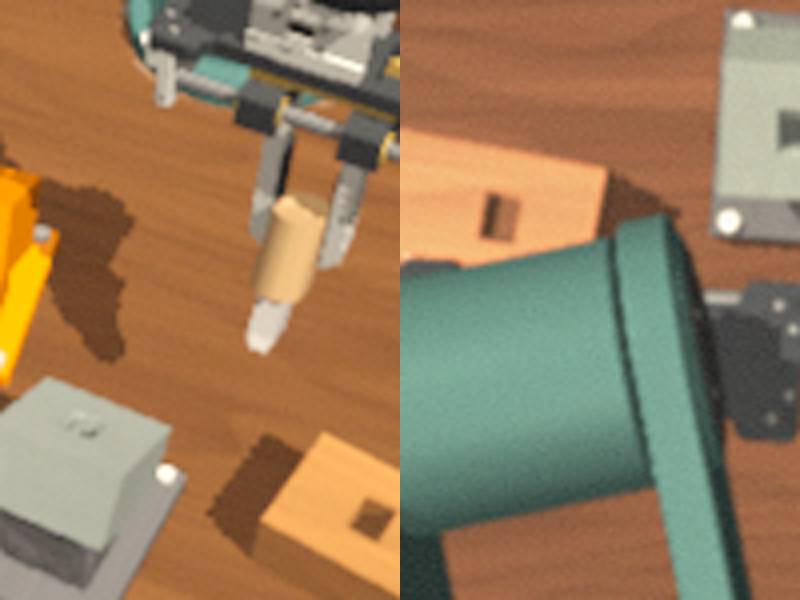

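```bash
cat > st.py <<'E'
import sys
from h import *
from bench import finder,robot
from scipy.spatial.transform import Rotation as Ro
def shank():
    return np.vstack([box(.022,.016,-.03,0),box(.016,.010,-.04,-.04)])
def place(P,v,o):
    R=Ro.from_euler("xyz",o["ee_rot"]).as_matrix(); G=o["tool_pos"]+R@[0,0,-.005]
    x=R[:,0];x=x/np.linalg.norm(x);up=-R[:,2];th=v[2]
    a=np.cos(th)*up+np.sin(th)*x; px=np.cos(th)*x-np.sin(th)*up; 
    O=G-v[0]*px-v[1]*a-np.array([1,0,0])*0
    return O+P@np.c_[px,np.cross(a,px),a].T
def fitst(name,bias=(0,0)):
    D=pickle.load(open(name+".pkl","rb")); o=robot.get_obs(); s=dict(D["scene"])
    m=finder.silhouettes(D["scene"],"oval_head")[0]["pixels"]
    t=cv2.GaussianBlur(m.astype(np.float32),(0,0),.7)
    H,S=oval(0,.046),shank()
    def f(v):
        q=np.maximum(hullmask(s,place(H,v,o)),hullmask(s,place(S,v,o))).astype(np.float32)
        return ((cv2.GaussianBlur(q,(0,0),.7)-t)**2).sum()
    for th in (.45,.55):
        x0=np.array([0,.0334,th]); sim=np.vstack([x0,x0+[.004,0,0],x0+[0,.004,0],x0+[0,0,.1]])
        r=minimize(f,x0,method="Nelder-Mead",options=dict(initial_simplex=sim,xatol=1e-5,fatol=1e-2))
        print("e,g mm",np.round(r.x[:2]*1000,2),"theta",round(np.degrees(r.x[2]),2),"err",round(r.fun,1),m.sum())
    for th in (26,28,30,32,34):
        x0=r.x[:2]; q=minimize(lambda v:f([v[0],v[1],np.radians(th)]),x0,method="Nelder-Mead",options=dict(initial_simplex=[x0,x0+[.003,0],x0+[0,.003]])); print(th,np.round(q.x*1000,1),round(q.fun,1))
if __name__=="__main__": fitst(sys.argv[1])
E
python3 st.py a3
```

```text
e,g mm [19.89 28.68] theta 22.02 err 11.1 480
e,g mm [20.63 28.59] theta 19.79 err 10.9 480
26 [18.5 29.4] 12.6
28 [17.1 30. ] 13.9
30 [17.8 29.8] 15.4
32 [18.4 30.2] 17.0
34 [16.7 30.5] 19.0
```

From this view, the offset along the tool x axis can't be separated from depth. I'll spin the tool so the scene camera sees the lean in profile.

Call:
play_rows --rows '[{"linear": [0,0,0],"spin": 7},{"linear": [0,0,0],"spin": 7},{"linear": [0,0,0],"spin": 7},{"linear": [0,0,0],"spin": 7},{"linear": [0,0,0],"spin": 7},{"linear": [0,0,0],"spin": 7},{"linear": [0,0,0],"spin": 7},{"linear": [0,0,0],"spin": 7},{"linear": [0,0,0],"spin": 7},{"linear": [0,0,0],"spin": 7},{"linear": [0,0,0],"spin": 7},{"linear": [0,0,0],"spin": 7}]'

```text
time: 6.13
tool_pos: [0.4052, 0.133, 0.2047]
ee_rot: [-3.14, -0.001, 1.585]
wrist_force: [1.5, -0.1, -3.8]
width: 0.0294
```

```bash
python3 d.py 0.4551 0.0507 0.199 175.1; python3 look.py a4 319 126 200 250; python3 st.py a4
```

```text
t 6.13 tcp [0.4052 0.133  0.2047] rpy [-1.7993e+02 -3.0000e-02  9.0830e+01] F [ 1.5 -0.1 -3.8] w 0.0294
tool delta cm [-8.31  4.87  0.56] spin -84.27
e,g mm [17.94 67.88] theta 10.15 err 232.6 252
e,g mm [19.5  67.71] theta 9.46 err 231.9 252
26 [ 7.5 73.7] 243.5
28 [ 5.9 73. ] 246.8
30 [ 5.7 73.6] 250.4
32 [ 4.5 73.1] 250.6
34 [ 2.4 74.5] 252.6
```

View pics/a4.png

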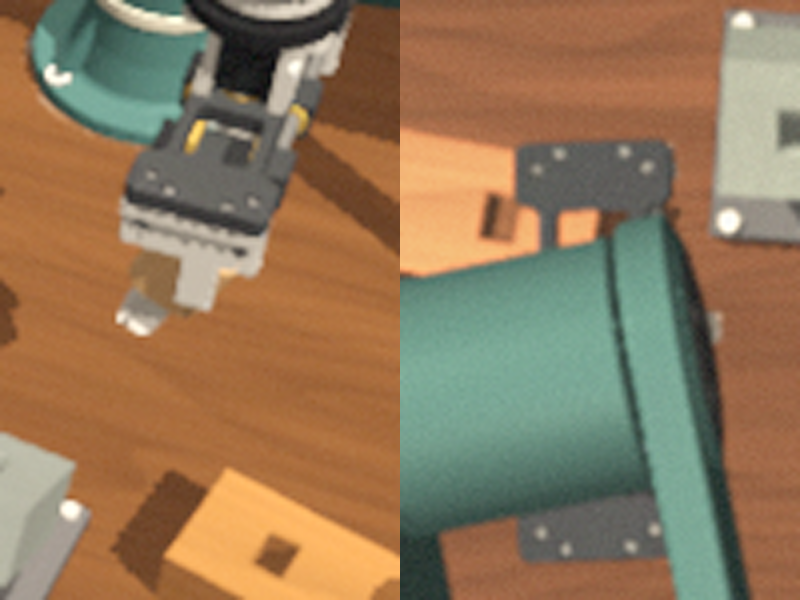

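```bash
cat > st2.py <<'E'
from st import *
name=sys.argv[1]; D=pickle.load(open(name+".pkl","rb")); o=robot.get_obs(); s=D["scene"]
m=finder.silhouettes(s,"oval_head")[0]["pixels"]
hsv=cv2.cvtColor(s["frame"],cv2.COLOR_RGB2HSV)
ig=(hsv[...,1]<80)&~m; ig=cv2.dilate(ig.astype(np.uint8),np.ones((3,3)))>0; 
w=~(ig&~cv2.erode(m.astype(np.uint8),np.ones((3,3))).astype(bool))
t=cv2.GaussianBlur(m.astype(np.float32),(0,0),.7); H,S=oval(0,.046),shank()
def model(v): return np.maximum(hullmask(s,place(H,v,o)),hullmask(s,place(S,v,o))).astype(np.float32)
def f(v): return (((cv2.GaussianBlur(model(v),(0,0),.7)-t)**2)*w).sum()+ (v[0]/.004)**2+((v[1]-.0334)/.004)**2
for th in (.4,.55):
    x0=np.array([0,.0334,th]); sim=np.vstack([x0,x0+[.004,0,0],x0+[0,.004,0],x0+[0,0,.1]])
    r=minimize(f,x0,method="Nelder-Mead",options=dict(initial_simplex=sim,xatol=1e-5,fatol=1e-2))
    print("e,g mm",np.round(r.x[:2]*1000,2),"theta",round(np.degrees(r.x[2]),2),"err",round(r.fun,1))
for th in (24,26,28,30,32,34,36):
    q=minimize(lambda v:f([v[0],v[1],np.radians(th)]),r.x[:2],method="Nelder-Mead",options=dict(initial_simplex=[r.x[:2],r.x[:2]+[.003,0],r.x[:2]+[0,.003]])); print(th,np.round(q.x*1000,1),round(q.fun,1))
a=s["frame"][:,:,::-1].copy(); big=cv2.resize(a[86:161,269:369],(800,600),interpolation=cv2.INTER_CUBIC)
for P,c in((H,(0,255,0)),(S,(255,0,0))):
    h=cv2.convexHull(((proj(s,place(P,r.x,o))-[269,86]+.5)*8).astype(np.float32)).astype(int); cv2.polylines(big,[h],True,c,1)
cs,_=cv2.findContours(cv2.resize(m[86:161,269:369].astype(np.uint8),(800,600)),0,1); cv2.drawContours(big,cs,-1,(0,0,255),1)
cv2.imwrite(f"pics/{name}_f.png",big)
E
python3 st2.py a4
```

```text
e,g mm [ 7.53 35.47] theta 25.32 err 5.4
e,g mm [ 7.51 34.31] theta 25.52 err 5.3
24 [ 8.2 35.4] 5.7
26 [ 7.2 34.8] 5.4
28 [ 5.9 34.6] 6.5
30 [ 4.3 34.7] 10.1
32 [ 3.1 34.2] 15.0
34 [ 2.  33.6] 20.6
36 [ 1.2 32.8] 28.6
```

View pics/a4_f.png

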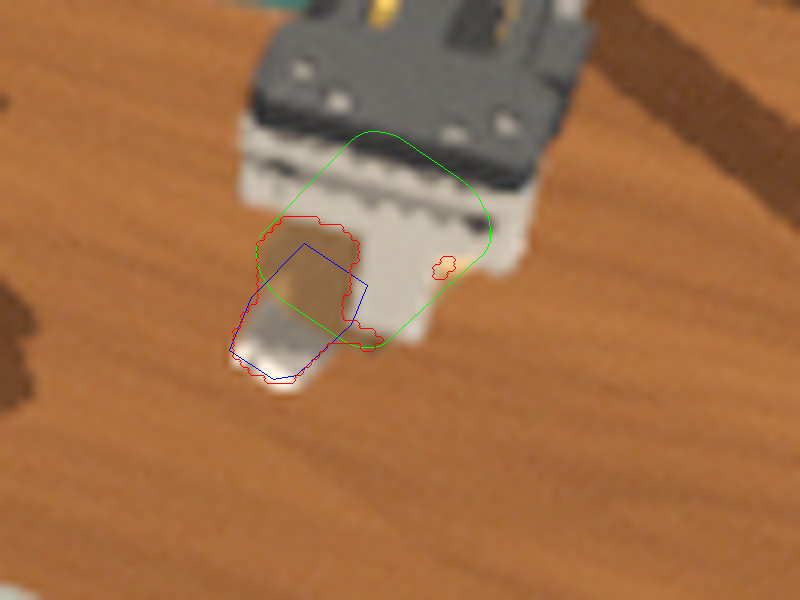

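The profile (shank tip at (285,388), green head outline good) gives a lean of about 27°, with the grip about 4–5 mm off the stake's axis. The kinematics of the swivel agree. The grip should yield for the last few degrees, so I'll spin back and bring the tip above the hole.

Call:
play_rows --rows '[{"linear": [0,0,0],"spin": -7.02},{"linear": [0,0,0],"spin": -7.02},{"linear": [0,0,0],"spin": -7.02},{"linear": [0,0,0],"spin": -7.02},{"linear": [0,0,0],"spin": -7.02},{"linear": [0,0,0],"spin": -7.02},{"linear": [0,0,0],"spin": -7.02},{"linear": [0,0,0],"spin": -7.02},{"linear": [0,0,0],"spin": -7.02},{"linear": [0,0,0],"spin": -7.02},{"linear": [0,0,0],"spin": -7.02},{"linear": [0,0,0],"spin": -7.02}]'

```text
time: 7.33
tool_pos: [0.4053, 0.1324, 0.2049]
ee_rot: [3.141, -0.001, 3.069]
wrist_force: [-0.5, -0.1, -3.3]
width: 0.0293
```

Call:
play_rows --rows '[{"linear": [-1.6,-2.0,0],"spin": 0},{"linear": [-1.7,-2.0,0],"spin": 0},{"linear": [-1.7,-2.0,0.6],"spin": 0},{"linear": [-1.6,-1.8,0.8],"spin": 0},{"linear": [0,0,0.8],"spin": 0},{"linear": [0,0,0],"spin": 0},{"linear": [0,0,0],"spin": 0}]'

```text
time: 7.92
tool_pos: [0.4641, 0.0495, 0.1822]
ee_rot: [3.141, -0.003, 3.061]
wrist_force: [-0.6, 0.3, -2.5]
width: 0.0301
```

```bash
python3 d.py 0.4641 0.0499 0.1819 175.1; python3 look.py a5 265 160 250 195
```

```text
t 7.92 tcp [0.4641 0.0495 0.1822] rpy [ 1.7997e+02 -1.5000e-01  1.7541e+02] F [-0.6  0.3 -2.5] w 0.0301
tool delta cm [0.   0.04 0.03] spin 0.31
```

View pics/a5.png

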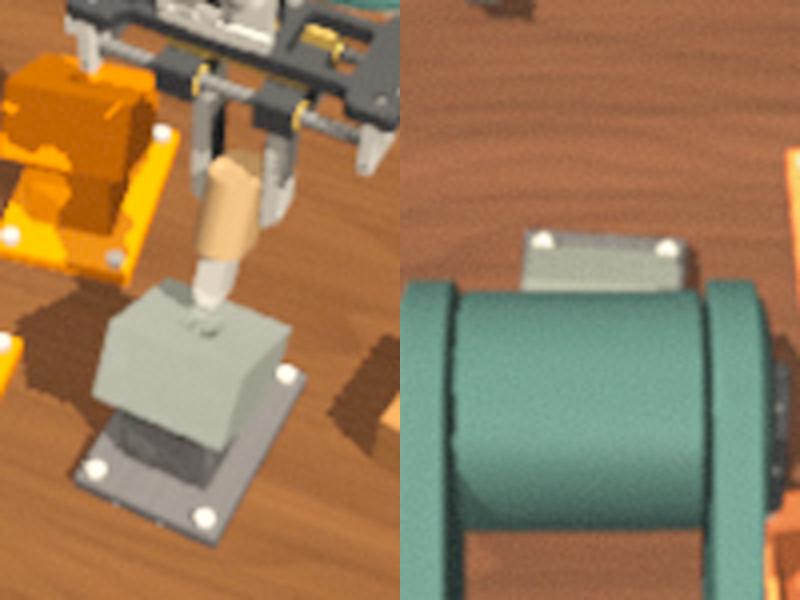

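Run:
```python
from h import *
D=pickle.load(open("a5.pkl","rb"));s=D["scene"]
M=np.array([.5091,.0461,.11]);Q=Rz(-.085)@Ry(-np.pi/6)
for k in (0,5,10,15,20): print(k,np.round((proj(s,M+Q@[0,0,k/1000])[0]-[215,85]+.5)*4))
c=proj(s,[M+Q@np.array([a*.012,b*.009,0]) for a,b in((1,1),(1,-1),(-1,-1),(-1,1))]); print("hole",np.round((c-[215,85]+.5)*4).tolist())
T=[M+Q@np.array([a*.008,b*.005,.015]) for a,b in((1,1),(1,-1),(-1,-1),(-1,1))]; print("tip exp",np.round((proj(s,T)-[215,85]+.5)*4).tolist())
a=s["frame"][115:190,215:315,::-1]; big=cv2.resize(a,(800,600),interpolation=cv2.INTER_CUBIC)
cv2.polylines(big,[np.round((c-[215,115]+.5)*8).astype(int)],True,(0,0,255),1)
cv2.polylines(big,[np.round((proj(s,T)-[215,115]+.5)*8).astype(int)],True,(255,0,0),1)
cv2.imwrite("pics/a5_f.png",big)
```

```text
0 [204. 321.]
5 [206. 314.]
10 [208. 306.]
15 [211. 299.]
20 [213. 291.]
hole [[210.0, 334.0], [183.0, 322.0], [198.0, 309.0], [225.0, 320.0]]
tip exp [[213.0, 306.0], [198.0, 300.0], [208.0, 291.0], [223.0, 297.0]]
```

View pics/a5_f.png

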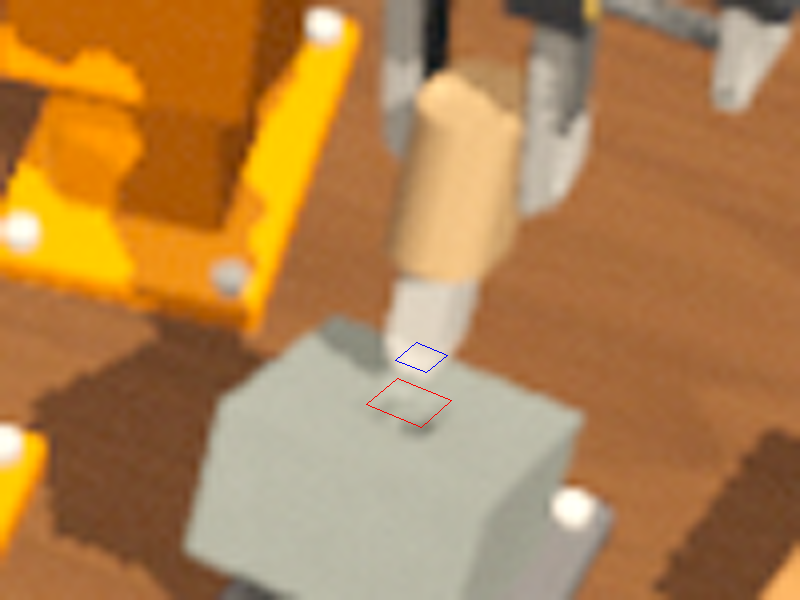

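The tip shows at (415,362) and the hole at (408,404). The tip is about 1–2 mm off in −y, well inside the taper and chamfer capture of about ±6 mm. I'll correct by 1 mm and go in along the axis.

Call:
play_rows --rows '[{"linear": [-0.25,0.12,0.433],"spin": 0.3},{"linear": [-0.25,0,0.433],"spin": 0},{"linear": [-0.25,0,0.433],"spin": 0},{"linear": [-0.25,0,0.433],"spin": 0},{"linear": [-0.25,0,0.433],"spin": 0},{"linear": [0,0,0],"spin": 0},{"linear": [0,0,0],"spin": 0}]'

```text
time: 8.6
tool_pos: [0.4773, 0.0491, 0.1608]
ee_rot: [-3.142, -0.001, 3.055]
wrist_force: [-0.2, 0.0, -2.5]
width: 0.03
```

Call:
play_rows --rows '[{"linear": [-0.25,0,0.433],"spin": 0},{"linear": [-0.25,0,0.433],"spin": 0},{"linear": [-0.25,0,0.433],"spin": 0},{"linear": [0,0,0],"spin": 0},{"linear": [0,0,0],"spin": 0}]'

```text
time: 9.02
tool_pos: [0.4848, 0.0484, 0.1478]
ee_rot: [3.142, -0.001, 3.055]
wrist_force: [-0.1, -0.7, -3.6]
width: 0.0298
```

```bash
python3 d.py 0.4908 0.048 0.1358 175.1; python3 look.py a6 265 160 250 195
```

```text
t 9.02 tcp [0.4848 0.0484 0.1478] rpy [ 1.8000e+02 -5.0000e-02  1.7502e+02] F [-0.1 -0.7 -3.6] w 0.0298
tool delta cm [-0.6   0.01  1.2 ] spin -0.08
```

View pics/a6.png

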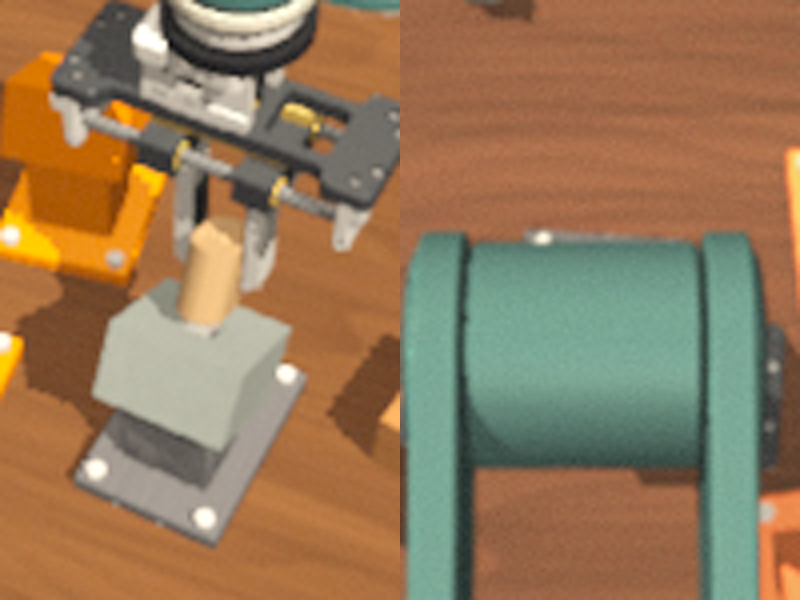

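The stake is seated in the hole with its shoulder still about a centimetre above the face, at (205,325). Pushing on and watching the force.

Call:
play_rows --rows '[{"linear": [-0.2,0,0.346],"spin": 0},{"linear": [-0.2,0,0.346],"spin": 0},{"linear": [-0.1,0,0.173],"spin": 0},{"linear": [0,0,0],"spin": 0},{"linear": [0,0,0],"spin": 0}]'

```text
time: 9.53
tool_pos: [0.4886, 0.0482, 0.14]
ee_rot: [3.142, -0.003, 3.055]
wrist_force: [-7.5, 0.5, 2.0]
width: 0.0297
```

Call:
play_rows --rows '[{"linear": [-0.15,0,0.26],"spin": 0},{"linear": [-0.1,0,0.173],"spin": 0},{"linear": [0,0,0],"spin": 0},{"linear": [0,0,0],"spin": 0}]'

```text
time: 9.87
tool_pos: [0.4897, 0.0481, 0.1381]
ee_rot: [-3.142, -0.005, 3.055]
wrist_force: [-15.5, 1.4, 12.7]
width: 0.0302
```

Call:
play_rows --rows '[{"linear": [0.13,0,0.08],"spin": 0},{"linear": [0.13,0,0.08],"spin": 0},{"linear": [0,0,0],"spin": 0},{"linear": [0,0,0],"spin": 0}]'

```text
time: 10.2
tool_pos: [0.4895, 0.0482, 0.1375]
ee_rot: [3.141, 0.001, 3.055]
wrist_force: [-9.9, 0.1, 12.7]
width: 0.0293
```

```bash
cat > dep.py <<'E'
from h import *
from bench import eyes,finder
M=np.array([.5108,.045,.11]) # scene-camera fit
s=eyes.snapshot("scene"); r=finder.silhouettes(s,"oval_head"); m=r[0]["pixels"]; print(round(r[0]["conf"],2),np.round(r[0]["box"],1))
hsv=cv2.cvtColor(s["frame"],cv2.COLOR_RGB2HSV); ig=(hsv[...,1]<80)&~m
ig[proj(s,M)[0].astype(int)[1]-8:]=False
t=cv2.GaussianBlur(m.astype(np.float32),(0,0),.7)
S=box(.022,.016,-.03,0)
Q=Rz(-.085)
def f(v):
    A=Q@Ry(-v[2]); O=M+Q@Ry(-np.pi/6)@np.array([0,v[1],v[0]])
    q=hullmask(s,O+oval(0,.046)@A.T).astype(np.float32)
    return (((cv2.GaussianBlur(q,(0,0),.7)-t)**2)*~ig).sum()
for th in (26,28,30,32):
    g=minimize(lambda v:f([v[0],v[1],np.radians(th)]),[.003,0],method="Nelder-Mead",options=dict(initial_simplex=[[.003,0],[.008,0],[.003,.003]]))
    print(th,"depth gap,y mm",np.round(g.x*1000,1),round(g.fun,1))
E
python3 dep.py; python3 d.py .4897 .048 .138
```

```text
0.72 [267.2 157.   15.9  30.4]
26 depth gap,y mm [ 1.9 -0.4] 2.1
28 depth gap,y mm [ 1.4 -0.8] 2.6
30 depth gap,y mm [ 0.9 -1.1] 3.9
32 depth gap,y mm [ 0.7 -1. ] 5.2
t 10.3 tcp [0.4895 0.0482 0.1375] rpy [1.7999e+02 8.0000e-02 1.7505e+02] F [-10.5   0.2  12.7] w 0.0302
tool delta cm [-0.02 -0.02 -0.05] spin None
```

The masks show a gap of only about 1–2 mm. I'll release so the stake can relax in the hole, raise the fingers and measure again.

Call:
play_rows --claw 6 --rows '[{"linear": [0,0,0],"spin": 0},{"linear": [0,0,0],"spin": 0},{"linear": [0,0,0],"spin": 0},{"linear": [0,0,0],"spin": 0},{"linear": [0,0,-2],"spin": 0},{"linear": [0,0,-3],"spin": 0},{"linear": [0,0,-3],"spin": 0},{"linear": [0,0,0],"spin": 0}]'

```text
time: 10.97
tool_pos: [0.4931, 0.0479, 0.2204]
ee_rot: [3.141, 0.012, 3.055]
wrist_force: [0.8, 0.3, 0.6]
width: 0.0599
```

```bash
python3 dep.py; python3 d.py .486 .048 .176 175.1
```

```text
0.81 [268.6 155.5  18.3  26.4]
26 depth gap,y mm [0.6 0.5] 11.6
28 depth gap,y mm [0.2 0.5] 9.2
30 depth gap,y mm [-0.7  0.3] 7.4
32 depth gap,y mm [-0.4  0.1] 6.3
t 11.07 tcp [0.4908 0.048  0.215 ] rpy [179.98   0.2  175.03] F [ 1.1  0.3 -0.4] w 0.0599
tool delta cm [ 0.5  -0.04  3.9 ] spin -0.07
```

The gap is now about 0 at a 30° lean. A gentle press on the head with closed fingers will make sure it is home.

Call:
play_rows --claw 0 --rows '[{"linear": [0.25,0,0],"spin": 0},{"linear": [0.25,0,0],"spin": 0},{"linear": [0,0,0],"spin": 0},{"linear": [0,0,0],"spin": 0},{"linear": [0,0,0],"spin": 0},{"linear": [0,0,0],"spin": 0},{"linear": [0,0,1.5],"spin": 0},{"linear": [0,0,1.5],"spin": 0},{"linear": [0,0,1.0],"spin": 0},{"linear": [0,0,0.4],"spin": 0},{"linear": [0,0,0],"spin": 0},{"linear": [0,0,0],"spin": 0}]'

```text
time: 12.07
tool_pos: [0.4849, 0.0485, 0.17]
ee_rot: [3.142, 0.0, 3.055]
wrist_force: [0.2, 0.0, -0.0]
width: 0.0006
```

Call:
play_rows --rows '[{"linear": [0,0,0.2],"spin": 0},{"linear": [0,0,0.2],"spin": 0},{"linear": [0,0,0],"spin": 0},{"linear": [0,0,0],"spin": 0}]'

```text
time: 12.4
tool_pos: [0.4859, 0.0484, 0.1678]
ee_rot: [3.141, 0.004, 3.055]
wrist_force: [-0.2, -0.0, 5.6]
width: 0.0005
```

Call:
play_rows --rows '[{"linear": [0,0,0.3],"spin": 0},{"linear": [0,0,0.2],"spin": 0},{"linear": [0,0,0],"spin": 0},{"linear": [0,0,0],"spin": 0}]'

```text
time: 12.73
tool_pos: [0.4863, 0.0484, 0.1672]
ee_rot: [3.141, 0.007, 3.055]
wrist_force: [-7.1, 0.1, 20.6]
width: 0.0003
```

It is stiff at the predicted home height of 0.167 m, so the stake is home. Going to the small band.

Call:
play_rows --claw 0 --rows '[{"linear": [0,0,-4.1],"spin": 0},{"linear": [0,0,-4.1],"spin": 0},{"linear": [-0.34,-3.7,0],"spin": 0},{"linear": [-0.34,-3.7,0],"spin": 0},{"linear": [-0.34,-3.7,0],"spin": 0},{"linear": [-0.34,-3.7,0],"spin": 0},{"linear": [-0.34,-3.7,0],"spin": 0},{"linear": [-0.34,-3.7,0],"spin": 0},{"linear": [-0.34,-3.7,0],"spin": 0},{"linear": [-0.34,-3.7,0],"spin": 0},{"linear": [-0.34,-3.7,0],"spin": 0},{"linear": [-0.34,-3.7,0],"spin": 0}]'

```text
time: 13.73
tool_pos: [0.4863, -0.3249, 0.2426]
ee_rot: [3.141, 0.0, 3.055]
wrist_force: [0.9, -0.3, 1.3]
width: 0.0001
```

Call:
play_rows --claw 9.3 --rows '[{"linear": [0,0,2.5],"spin": 0},{"linear": [0,0,2.5],"spin": 0},{"linear": [0,0,2.5],"spin": 0},{"linear": [0,0,2.5],"spin": 0},{"linear": [0,0,2],"spin": 0},{"linear": [0,0,0],"spin": 0},{"linear": [0,0,0],"spin": 0},{"linear": [0,0,0],"spin": 0},{"linear": [0,0,0],"spin": 0}]'

```text
time: 14.48
tool_pos: [0.4877, -0.3239, 0.1251]
ee_rot: [-3.139, 0.003, 3.055]
wrist_force: [-0.4, 0.1, 0.3]
width: 0.0573
```

```bash
python3 d.py .4887 -.323 .0185 175.1; python3 dep.py
python3 - <<'E'
from h import *
P=pickle.load(open("p0.pkl","rb"))
from bench import eyes,finder
# annulus-aware band centre from first pictures: centre of enclosing ellipse of filled contour
for n in("scene","top"):
    m=P[n+"band_center"][0]["pixels"].astype(np.uint8); c=max(cv2.findContours(m,0,1)[0],key=len); e=cv2.fitEllipse(cv2.convexHull(c)); print(n,e, ray(P[n],e[0],.013), np.round([P[n+"jar"][0]["box"]]), ray(P[n],P[n+"jar"][0]["box"][:2],.05))
E
```

```text
t 14.48 tcp [ 0.4877 -0.3239  0.1251] rpy [-179.88    0.19  175.04] F [-0.4  0.1  0.3] w 0.0573
tool delta cm [-0.06  0.12 10.66] spin -0.06
0.75 [268.9 156.3  16.9  27.7]
26 depth gap,y mm [1.9 0.9] 2.8
28 depth gap,y mm [1.7 0.9] 1.8
30 depth gap,y mm [1.2 0.5] 1.4
32 depth gap,y mm [0.9 0.2] 1.2
scene ((145.0084686279297, 139.83502197265625), (22.900968551635742, 25.778160095214844), 92.4476318359375) [ 0.49133555 -0.3236001   0.013     ] [[107. 195.  37.  41.]] [ 0.6998282  -0.29165936  0.05      ]
top ((401.4368591308594, 216.6580352783203), (25.162933349609375, 25.326536178588867), 13.287629127502441) [ 0.48717325 -0.32612292  0.013     ] [[388. 133.  28.  32.]] [ 0.68793933 -0.29115536  0.05      ]
```

Call:
play_rows --claw 9.3 --rows '[{"linear": [-0.1,-0.05,0],"spin": 0},{"linear": [0,0,0],"spin": 0},{"linear": [0,0,0],"spin": 0},{"linear": [0,0,0],"spin": 0},{"linear": [0,0,2],"spin": 0},{"linear": [0,0,2],"spin": 0},{"linear": [0,0,2],"spin": 0},{"linear": [0,0,2],"spin": 0},{"linear": [0,0,1.5],"spin": 0},{"linear": [0,0,0.6],"spin": 0},{"linear": [0,0,0],"spin": 0},{"linear": [0,0,0],"spin": 0}]'

```text
time: 15.58
tool_pos: [0.4877, -0.3238, 0.0221]
ee_rot: [-3.142, 0.0, 3.055]
wrist_force: [0.0, -0.1, -0.5]
width: 0.0933
```

Call:
play_rows --claw 0 --rows '[{"linear": [0,0,0.35],"spin": 0},{"linear": [0,0,0],"spin": 0},{"linear": [0,0,0],"spin": 0},{"linear": [0,0,0],"spin": 0},{"linear": [0,0,0],"spin": 0},{"linear": [0,0,0],"spin": 0},{"linear": [0,0,0],"spin": 0},{"linear": [0,0,0],"spin": 0}]'

```text
time: 16.25
tool_pos: [0.488, -0.3237, 0.019]
ee_rot: [-3.142, 0.001, 3.055]
wrist_force: [-0.0, 1.1, 4.1]
width: 0.066
```

```bash
python3 d.py .4887 -.323 .0185 175.1
```

```text
t 16.25 tcp [ 0.488  -0.3237  0.019 ] rpy [-1.8000e+02  6.0000e-02  1.7503e+02] F [-0.   1.1  4.1] w 0.066
tool delta cm [-0.07  0.08  0.05] spin -0.07
```

The band is held at a width of 66.0 mm. Carrying it to the stake. There I'll rest its far rim on the sloping head top, which should swivel it to 30°.

Call:
play_rows --rows '[{"linear": [0,0,-2],"spin": 0},{"linear": [0,0,-3.5],"spin": 0},{"linear": [0,0,-4],"spin": 0},{"linear": [0,0,-4],"spin": 0},{"linear": [0,0,-4],"spin": 0},{"linear": [0,0,-3.5],"spin": 0},{"linear": [0,0,-2.1],"spin": 0}]'

```text
time: 16.83
tool_pos: [0.4882, -0.3246, 0.2539]
ee_rot: [-3.138, 0.005, 3.055]
wrist_force: [0.1, 0.0, -0.2]
width: 0.0662
```

Call:
play_rows --rows '[{"linear": [0.52,3.36,0],"spin": 0},{"linear": [0.52,3.36,0],"spin": 0},{"linear": [0.52,3.36,0],"spin": 0},{"linear": [0.52,3.36,0],"spin": 0},{"linear": [0.52,3.36,0],"spin": 0},{"linear": [0.52,3.36,0],"spin": 0},{"linear": [0.52,3.36,0],"spin": 0},{"linear": [0.52,3.36,0],"spin": 0},{"linear": [0.52,3.36,0],"spin": 0},{"linear": [0.52,3.36,0],"spin": 0},{"linear": [0.52,3.36,0],"spin": 0},{"linear": [0,0,0],"spin": 0}]'

```text
time: 17.83
tool_pos: [0.4616, 0.0544, 0.2487]
ee_rot: [3.139, -0.001, 3.062]
wrist_force: [0.5, 0.1, -2.2]
width: 0.0664
```

```bash
python3 d.py .4623 .0501 .188 175.1; python3 dep.py
```

```text
t 17.83 tcp [0.4616 0.0544 0.2487] rpy [ 1.7984e+02 -6.0000e-02  1.7543e+02] F [ 0.5  0.1 -2.2] w 0.0664
tool delta cm [-0.11 -0.44  6.07] spin 0.33
0.81 [268.6 156.2  22.1  26.7]
26 depth gap,y mm [1.2 1. ] 2.4
28 depth gap,y mm [0.8 0.4] 1.6
30 depth gap,y mm [0.6 0.5] 1.2
32 depth gap,y mm [0.4 0.4] 1.4
```

Call:
play_rows --rows '[{"linear": [-0.05,0,2],"spin": 0},{"linear": [-0.05,0,2.2],"spin": 0},{"linear": [0,0,1.8],"spin": 0},{"linear": [0,0,0],"spin": 0},{"linear": [0,0,0],"spin": 0}]'

```text
time: 18.35
tool_pos: [0.463, 0.0481, 0.1881]
ee_rot: [-3.141, -0.003, 3.053]
wrist_force: [0.5, 0.6, -1.8]
width: 0.0663
```

```bash
python3 d.py .4623 .0501 .173 175.1
```

```text
t 18.35 tcp [0.463  0.0481 0.1881] rpy [-1.7995e+02 -1.7000e-01  1.7491e+02] F [ 0.5  0.6 -1.8] w 0.0663
tool delta cm [0.08 0.2  1.51] spin -0.19
```

Call:
play_rows --rows '[{"linear": [0.05,0.1,0.5],"spin": 0},{"linear": [0,0.1,0.5],"spin": 0},{"linear": [0,0,0.5],"spin": 0},{"linear": [0,0,0.4],"spin": 0},{"linear": [0,0,0.4],"spin": 0},{"linear": [0,0,0],"spin": 0}]'

```text
time: 18.85
tool_pos: [0.4628, 0.0508, 0.1669]
ee_rot: [-3.14, -0.0, 3.054]
wrist_force: [-3.5, -1.2, 3.9]
width: 0.0662
```

Call:
play_rows --rows '[{"linear": [0,0,0.3],"spin": 0},{"linear": [0,0,0.3],"spin": 0},{"linear": [0,0,0.3],"spin": 0},{"linear": [0,0,0],"spin": 0}]'

```text
time: 19.18
tool_pos: [0.4632, 0.0506, 0.1579]
ee_rot: [-3.14, 0.001, 3.054]
wrist_force: [-4.2, -3.7, 4.4]
width: 0.0661
```

```bash
python3 d.py .4623 .0501 .1566 175.1
python3 - <<'E'
from bench import eyes,finder
import numpy as np
s=eyes.snapshot("scene")
for o in("band_center","oval_head"): print(o,[(round(d["conf"],2),np.round(d["box"],1)) for d in finder.silhouettes(s,o)])
E
```

```text
t 19.18 tcp [0.4632 0.0506 0.1579] rpy [-1.7989e+02  4.0000e-02  1.7500e+02] F [-4.2 -3.7  4.4] w 0.0661
tool delta cm [ 0.09 -0.05  0.13] spin -0.1
band_center [(0.96, array([272.4, 141.6,  24.4,  20.1]))]
oval_head [(0.66, array([267.4, 159.4,  15.1,  22.9]))]
```

Call:
play_rows --rows '[{"linear": [0,0,0.2],"spin": 0},{"linear": [0,0,0],"spin": 0},{"linear": [0.25,0,-0.6],"spin": 0},{"linear": [0.25,0,-0.6],"spin": 0},{"linear": [0,0,0],"spin": 0},{"linear": [0,0,0],"spin": 0}]'

```text
time: 19.83
tool_pos: [0.4586, 0.0524, 0.1675]
ee_rot: [3.141, 0.001, 3.055]
wrist_force: [0.7, 0.9, -1.9]
width: 0.0655
```

```bash
cat > bd.py <<'E'
from h import *
from bench import eyes,finder,robot
from scipy.spatial.transform import Rotation as Ro
o=robot.get_obs(); s=eyes.snapshot("scene"); r=finder.silhouettes(s,"band_center")[0]; m=r["pixels"]; print(round(r["conf"],2),np.round(r["box"],1))
print("tcp",np.round(o["tool_pos"],4),"F",np.round(o["wrist_force"],1))
# hull of the band mask against hull of the model, fingers may hide its y-ends
hm=np.zeros((384,512),np.uint8); c=np.vstack(cv2.findContours(m.astype(np.uint8),0,1)[0]); cv2.fillPoly(hm,[cv2.convexHull(c)],1)
t=cv2.GaussianBlur(hm.astype(np.float32),(0,0),.7); Q=Rz(o["ee_rot"][2]-np.pi); G=o["tool_pos"]+[0,0,-.008]
def f(v): return ((cv2.GaussianBlur(hullmask(s,G+[v[0],v[1],v[2]]+cyl(.033,-.011,.011)@(Q@Ry(-v[3])).T).astype(np.float32),(0,0),.7)-t)**2).sum()+(v[0]/.003)**2+(v[1]/.002)**2+(v[2]/.003)**2
for th in(0,.25,.5):
    x0=np.array([0,0,0,th]); g=minimize(f,x0,method="Nelder-Mead",options=dict(initial_simplex=np.vstack([x0,x0+[.003,0,0,0],x0+[0,.003,0,0],x0+[0,0,.003,0],x0+[0,0,0,.15]])))
    print("dC mm",np.round(g.x[:3]*1000,1),"theta",round(np.degrees(g.x[3]),1),"err",round(g.fun,1))
E
python3 bd.py
```

```text
0.83 [274.5 139.2  24.8  19.7]
tcp [0.4586 0.0524 0.1675] F [ 0.7  0.9 -1.9]
dC mm [-0.3 -2.8  0.2] theta 30.4 err 17.2
dC mm [-0.4 -2.8  0. ] theta 30.4 err 17.2
dC mm [ 0.9 -2.5  2. ] theta 30.5 err 17.7
```

The fit puts the band at about 30°. Now moving it up the slope onto the stake's axis, then down along the axis.

Call:
play_rows --rows '[{"linear": [-0.4,-0.1,-0.24],"spin": 0},{"linear": [-0.42,-0.1,-0.24],"spin": 0},{"linear": [-0.42,0,-0.24],"spin": 0},{"linear": [-0.4,0,-0.24],"spin": 0},{"linear": [0,0,0],"spin": 0},{"linear": [0,0,0],"spin": 0}]'

```text
time: 20.43
tool_pos: [0.4749, 0.0484, 0.177]
ee_rot: [3.141, 0.0, 3.055]
wrist_force: [0.0, -0.9, -0.8]
width: 0.0657
```

```bash
cat > ax.py <<'E'
import sys
from d import *
M=np.array([.5091,.0461,.11]);Q=Rz(-.085)@Ry(-np.pi/6)
o=robot.get_obs(); print("C in socket frame mm",np.round(Q.T@(o["tool_pos"]+[0,0,-.008]-M)*1000,1))
delta(M+Q@[0,0,float(sys.argv[1])/1000]+[0,0,.008],175.1)
E
python3 ax.py 40; python3 bd.py
```

```text
C in socket frame mm [-0.2 -0.6 68.3]
t 20.43 tcp [0.4749 0.0484 0.177 ] rpy [1.7999e+02 1.0000e-02 1.7502e+02] F [ 0.  -0.9 -0.8] w 0.0657
tool delta cm [-1.43  0.06  2.44] spin -0.08
0.71 [271.2 139.3  24.   22.5]
tcp [0.4749 0.0484 0.177 ] F [ 0.  -0.9 -0.8]
dC mm [ 0.2 -3.1  0.5] theta 27.7 err 15.8
dC mm [-0.  -3.1  0.2] theta 26.6 err 15.5
dC mm [ 1.2 -2.7  1.5] theta 27.3 err 15.6
```

Call:
play_rows --rows '[{"linear": [-0.35,0.05,0.61],"spin": 0},{"linear": [-0.35,0,0.61],"spin": 0},{"linear": [-0.35,0,0.61],"spin": 0},{"linear": [-0.35,0,0.61],"spin": 0},{"linear": [0,0,0],"spin": 0}]'

```text
time: 20.95
tool_pos: [0.4879, 0.0477, 0.1501]
ee_rot: [-3.141, -0.004, 3.055]
wrist_force: [-0.3, 0.3, -0.9]
width: 0.0657
```

Call:
play_rows --rows '[{"linear": [-0.35,0,0.61],"spin": 0},{"linear": [-0.35,0,0.61],"spin": 0},{"linear": [-0.3,0,0.52],"spin": 0},{"linear": [0,0,0],"spin": 0},{"linear": [0,0,0],"spin": 0}]'

```text
time: 21.37
tool_pos: [0.4982, 0.0468, 0.1345]
ee_rot: [3.142, -0.001, 3.055]
wrist_force: [-0.1, -0.4, -1.3]
width: 0.0658
```

```bash
python3 ax.py 12; python3 bd.py
```

```text
C in socket frame mm [-1.2 -0.2 19.7]
t 21.37 tcp [0.4982 0.0468 0.1345] rpy [ 1.8000e+02 -7.0000e-02  1.7502e+02] F [-0.1 -0.4 -1.3] w 0.0658
tool delta cm [-0.49  0.02  0.61] spin -0.08
0.76 [266.2 159.6  23.2  20.7]
tcp [0.4982 0.0468 0.1345] F [-0.1 -0.4 -1.3]
dC mm [ 1.3 -2.6 -2.5] theta 30.6 err 8.5
dC mm [ 2.5 -2.3 -1. ] theta 31.0 err 8.7
dC mm [ 2.8 -2.1 -0.2] theta 31.5 err 9.0
```

No contact force, and the ring is 8 mm above its seat. Lowering the last stretch to contact.

Call:
play_rows --rows '[{"linear": [-0.25,0,0.3],"spin": 0},{"linear": [-0.2,0,0.3],"spin": 0},{"linear": [0,0,0],"spin": 0},{"linear": [0,0,0],"spin": 0}]'

```text
time: 21.8
tool_pos: [0.5028, 0.0465, 0.1288]
ee_rot: [3.142, -0.001, 3.055]
wrist_force: [0.5, -0.0, -2.1]
width: 0.0659
```

```bash
python3 ax.py 11; python3 bd.py
```

```text
C in socket frame mm [-0.1 -0.2 12.5]
t 21.8 tcp [0.5028 0.0465 0.1288] rpy [ 1.8000e+02 -3.0000e-02  1.7503e+02] F [ 0.5 -0.  -2.1] w 0.0659
tool delta cm [-0.08  0.02  0.12] spin -0.07
0.71 [265.2 162.6  22.2  19.7]
tcp [0.5028 0.0465 0.1288] F [ 0.5 -0.  -2.1]
dC mm [ 1.9 -2.9 -2. ] theta 38.7 err 24.6
dC mm [ 2.1 -2.8 -1.6] theta 39.0 err 24.4
dC mm [ 2.6 -2.7 -1.5] theta 39.4 err 24.2
```

Call:
play_rows --rows '[{"linear": [-0.06,0,0.1],"spin": 0},{"linear": [0,0,0],"spin": 0},{"linear": [0,0,0],"spin": 0}]'

```text
time: 22.15
tool_pos: [0.5035, 0.0465, 0.1281]
ee_rot: [3.141, 0.0, 3.055]
wrist_force: [0.3, -0.0, -1.1]
width: 0.0657
```

Call:
play_rows --claw 9.2 --rows '[{"linear": [0,0,0],"spin": 0},{"linear": [0,0,0],"spin": 0},{"linear": [0,0,0],"spin": 0},{"linear": [0,0,0],"spin": 0},{"linear": [0,0,0],"spin": 0},{"linear": [0,0,0],"spin": 0},{"linear": [0,0,-1],"spin": 0},{"linear": [0,0,-3],"spin": 0},{"linear": [0,0,-4],"spin": 0},{"linear": [0,0,-4],"spin": 0},{"linear": [0,0,0],"spin": 0}]'

```text
time: 23.07
tool_pos: [0.507, 0.0464, 0.2586]
ee_rot: [3.14, 0.017, 3.055]
wrist_force: [0.9, 0.2, 0.5]
width: 0.0924
```

```bash
python3 d.py .50 .047 .2; python3 dep.py
cat > fin.py <<'E'
from h import *
from bench import eyes,finder
M=np.array([.5108,.045,.11]); Q=Rz(-.085); n=Q@Ry(-np.pi/6)
s=eyes.snapshot("scene"); r=finder.silhouettes(s,"band_center"); print([(round(d["conf"],2),np.round(d["box"],1)) for d in r])
pickle.dump(s,open("fin.pkl","wb")); m=r[0]["pixels"]
hm=np.zeros((384,512),np.uint8); cv2.fillPoly(hm,[cv2.convexHull(np.vstack(cv2.findContours(m.astype(np.uint8),0,1)[0]))],1)
t=cv2.GaussianBlur(hm.astype(np.float32),(0,0),.7)
def f(v): return ((cv2.GaussianBlur(hullmask(s,M+n@np.array(v[:3])+cyl(.033,-.011,.011)@(Q@Ry(-v[3])).T).astype(np.float32),(0,0),.7)-t)**2).sum()
x0=np.array([0,0,.011,.52]); g=minimize(f,x0,method="Nelder-Mead",options=dict(initial_simplex=np.vstack([x0,x0+np.diag([.004,.004,.004,.1])])))
print("ring in socket frame mm",np.round(g.x[:3]*1000,1),"theta",round(np.degrees(g.x[3]),1),"err",round(g.fun,1),"seated:",round(f([g.x[0],g.x[1],.011,np.pi/6]),1))
a=s["frame"][120:195,215:315,::-1]; big=cv2.resize(a,(800,600),interpolation=cv2.INTER_CUBIC); cv2.imwrite("pics/fin.png",big)
E
python3 fin.py
```

```text
t 23.07 tcp [0.507  0.0464 0.2586] rpy [179.93   0.99 175.03] F [0.9 0.2 0.5] w 0.0924
tool delta cm [ 0.8  -0.01  5.85] spin None
0.71 [269.2 154.7  17.1  22. ]
26 depth gap,y mm [5.9 1.3] 111.6
28 depth gap,y mm [4.9 1. ] 107.9
30 depth gap,y mm [4.4 0.3] 105.0
32 depth gap,y mm [4.9 0.7] 100.0
[(0.73, array([266.9, 162.7,  26.9,  18.4]))]
ring in socket frame mm [-2.9  0.6 12.1] theta 35.4 err 2.9 seated: 18.9
```

View pics/fin.png

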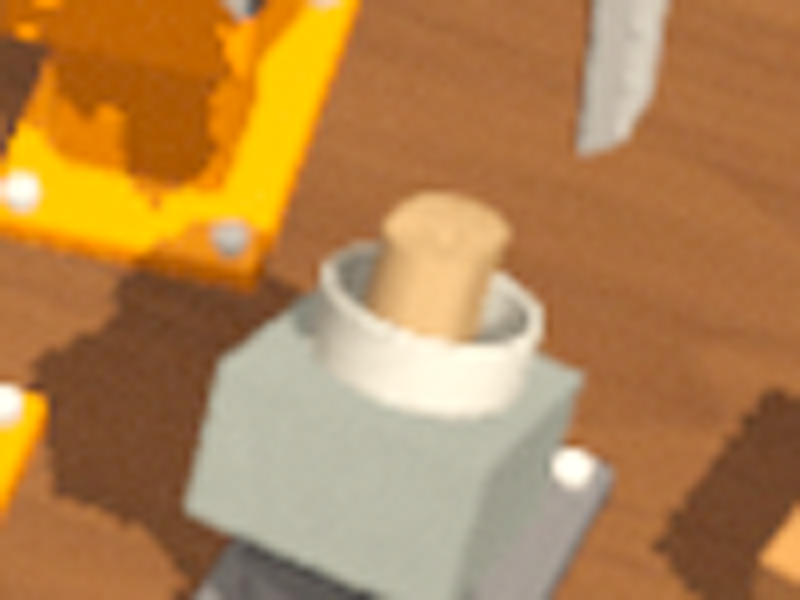

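The band sits round the stake on the face at (430,340). Moving the arm clear so both cameras can check its flatness and the stake's depth.

Call:
play_rows --rows '[{"linear": [3,0,-1],"spin": 0},{"linear": [3,2,0],"spin": 0},{"linear": [2,3,0],"spin": 0},{"linear": [1,3.5,0],"spin": 0},{"linear": [1,3.5,0],"spin": 0},{"linear": [1,3.5,0],"spin": 0},{"linear": [1,3.5,0],"spin": 0},{"linear": [1,3.5,0],"spin": 0},{"linear": [1,3.5,0],"spin": 0},{"linear": [1,3.5,0],"spin": 0},{"linear": [0,0,0],"spin": 0}]'

```text
time: 24.18
tool_pos: [0.3768, 0.3577, 0.2547]
ee_rot: [-3.141, -0.006, 3.062]
wrist_force: [0.1, -0.4, -0.3]
width: 0.092
```

```bash
cat > fin2.py <<'E'
from h import *
from bench import eyes,finder
Ms={"scene":np.array([.5108,.045,.11]),"top":np.array([.5084,.047,.11])}; Q=Rz(-.085); n=Q@Ry(-np.pi/6)
D={k:eyes.snapshot(k) for k in("scene","top")}; pickle.dump(D,open("fin2.pkl","wb"))
L={}
for k,s in D.items():
    for o in("band_center","oval_head"):
        r=finder.silhouettes(s,o); print(k,o,[(round(d["conf"],2),np.round(d["box"],1)) for d in r])
        L[k,o]=r
    # band nearest the socket
    p=proj(s,Ms[k])[0]; L[k,"b"]=min(L[k,"band_center"],key=lambda d:np.hypot(*(d["box"][:2]-p)))["pixels"]
def hull(m):
    h=np.zeros((384,512),np.uint8); cv2.fillPoly(h,[cv2.convexHull(np.vstack(cv2.findContours(m.astype(np.uint8),0,1)[0]))],1); return cv2.GaussianBlur(h.astype(np.float32),(0,0),.7)
def run(ks,fixed):
    t={k:hull(L[k,"b"]) for k in ks}
    def f(v):
        if fixed is not None: v=[v[0],v[1],fixed[0],fixed[1]]
        e=0
        for k in ks:
            W=Ms[k]+n@np.array(v[:3])+cyl(.033,-.011,.011)@(Q@Ry(-v[3])).T; e+=((cv2.GaussianBlur(hullmask(D[k],W).astype(np.float32),(0,0),.7)-t[k])**2).sum()
        return e
    x0=np.array([-.003,0,.011,.52])[:4 if fixed is None else 2]
    g=minimize(f,x0,method="Nelder-Mead",options=dict(initial_simplex=np.vstack([x0,x0+np.diag([.004,.004,.004,.1][:len(x0)])]))); print(ks,fixed,np.round(g.x[:3]*1000,1),np.round(np.degrees(g.x[3:]),1),round(g.fun,1))
for ks in(["scene"],["top"],["scene","top"]):
    run(ks,None); run(ks,(.011,np.pi/6)); run(ks,(.014,np.radians(36)))
E
python3 fin2.py
```

```text
scene band_center [(0.7, array([266.4, 163.4,  27.7,  24. ]))]
scene oval_head [(0.78, array([270.6, 152.7,  18. ,  19.5]))]
top band_center [(0.58, array([248.8, 214.5,  34. ,  29.8]))]
top oval_head [(0.88, array([248.4, 218.2,  18.8,  29.8]))]
['scene'] None [-3.5  0.6 11.5] [33.7] 2.8
['scene'] (0.011, 0.5235987755982988) [-5.   0.2] [] 10.1
['scene'] (0.014, np.float64(0.6283185307179586)) [2.2 2.4] [] 3.9
['top'] None [-4.8 -1.4 13.7] [37.1] 5.8
['top'] (0.011, 0.5235987755982988) [-5.8 -1.6] [] 8.8
['top'] (0.014, np.float64(0.6283185307179586)) [-4.5 -1.5] [] 6.2
['scene', 'top'] None [-7.  -1.1  9.5] [34.1] 11.2
['scene', 'top'] (0.011, 0.5235987755982988) [-5.7 -0.8] [] 21.6
['scene', 'top'] (0.014, np.float64(0.6283185307179586)) [-4.  -0.7] [] 38.1
```

Both cameras put the band slid about 5 mm downslope against the stake, which is expected. The fitted lean is 34–37° instead of 30°, so its uphill rim might be slightly raised. I'll press it gently from above with the half-open fingers either side of the head. That also probes the height.

Call:
play_rows --claw 4.4 --rows '[{"linear": [-1.38,-2.72,0],"spin": 0},{"linear": [-1.38,-2.72,0],"spin": 0},{"linear": [-1.38,-2.72,0],"spin": 0},{"linear": [-1.38,-2.72,0],"spin": 0},{"linear": [-1.38,-2.72,0],"spin": 0},{"linear": [-1.38,-2.72,0],"spin": 0},{"linear": [-1.38,-2.72,0],"spin": 0},{"linear": [-1.38,-2.72,0],"spin": 0},{"linear": [-1.38,-2.72,0],"spin": 0},{"linear": [-1.38,-2.72,0],"spin": 0},{"linear": [-1.38,-2.72,0],"spin": 0},{"linear": [0,0,0],"spin": 0}]'

```text
time: 25.48
tool_pos: [0.5059, 0.0362, 0.2577]
ee_rot: [-3.139, 0.001, 3.046]
wrist_force: [0.0, -0.2, 0.1]
width: 0.0439
```

Call:
play_rows --rows '[{"linear": [0,0,0],"spin": 0},{"linear": [0,0,2.5],"spin": 0},{"linear": [0,0,2.5],"spin": 0},{"linear": [0,0,1.5],"spin": 0},{"linear": [0,0,0],"spin": 0},{"linear": [0,0,0],"spin": 0}]'

```text
time: 25.98
tool_pos: [0.504, 0.0427, 0.1927]
ee_rot: [3.141, -0.002, 3.056]
wrist_force: [0.2, 0.4, 0.5]
width: 0.0438
```

```bash
python3 d.py .5027 .0466 .16 175.1
```

```text
t 25.98 tcp [0.504  0.0427 0.1927] rpy [ 1.7998e+02 -1.0000e-01  1.7507e+02] F [0.2 0.4 0.5] w 0.0438
tool delta cm [0.15 0.38 3.27] spin -0.03
```

Call:
play_rows --rows '[{"linear": [0.1,0.35,0],"spin": 0},{"linear": [0,0,1],"spin": 0},{"linear": [0,0,1.4],"spin": 0},{"linear": [0,0,0.8],"spin": 0},{"linear": [0,0,0],"spin": 0},{"linear": [0,0,0],"spin": 0}]'

```text
time: 26.48
tool_pos: [0.5041, 0.0458, 0.1609]
ee_rot: [3.142, -0.001, 3.055]
wrist_force: [-0.1, -0.6, -0.6]
width: 0.0442
```

Call:
play_rows --rows '[{"linear": [0,0,0.25],"spin": 0},{"linear": [0,0,0.25],"spin": 0},{"linear": [0,0,0],"spin": 0},{"linear": [0,0,0],"spin": 0}]'

```text
time: 26.82
tool_pos: [0.5043, 0.0456, 0.1562]
ee_rot: [3.141, 0.0, 3.055]
wrist_force: [0.4, 0.0, -1.1]
width: 0.0437
```

Call:
play_rows --rows '[{"linear": [0,0,0.2],"spin": 0},{"linear": [0,0,0.2],"spin": 0},{"linear": [0,0,0],"spin": 0},{"linear": [0,0,0],"spin": 0}]'

```text
time: 27.15
tool_pos: [0.5041, 0.0457, 0.1519]
ee_rot: [3.142, -0.0, 3.055]
wrist_force: [0.0, -0.5, 0.2]
width: 0.0441
```

No contact at 0.152, where a raised rim would have touched at about 0.154. Continuing gently to contact.

Call:
play_rows --rows '[{"linear": [0,0,0.15],"spin": 0},{"linear": [0,0,0.15],"spin": 0},{"linear": [0,0,0],"spin": 0},{"linear": [0,0,0],"spin": 0}]'

```text
time: 27.48
tool_pos: [0.5047, 0.0456, 0.1503]
ee_rot: [3.141, 0.002, 3.055]
wrist_force: [-1.9, -0.6, 5.1]
width: 0.0441
```

Call:
play_rows --rows '[{"linear": [0,0,0.15],"spin": 0},{"linear": [0,0,0.1],"spin": 0},{"linear": [0,0,0],"spin": 0},{"linear": [0,0,0],"spin": 0}]'

```text
time: 27.82
tool_pos: [0.5049, 0.0456, 0.1499]
ee_rot: [3.141, 0.003, 3.055]
wrist_force: [-4.1, -0.2, 13.2]
width: 0.0441
```

Stiff contact at 0.150, the predicted height for a seated band (0.151), so it lies flat. Retreating.

Call:
play_rows --rows '[{"linear": [0,0,-1],"spin": 0},{"linear": [0,0,-3],"spin": 0},{"linear": [0,0,-4],"spin": 0},{"linear": [0,0,-3],"spin": 0},{"linear": [2,2,0],"spin": 0},{"linear": [2,3,0],"spin": 0},{"linear": [2,3,0],"spin": 0},{"linear": [2,3,0],"spin": 0},{"linear": [2,3,0],"spin": 0},{"linear": [2,3,0],"spin": 0},{"linear": [0,0,0],"spin": 0},{"linear": [0,0,0],"spin": 0}]'

```text
time: 28.82
tool_pos: [0.3986, 0.2266, 0.2564]
ee_rot: [-3.141, 0.0, 3.059]
wrist_force: [0.5, -1.1, 0.6]
width: 0.044
```

```bash
python3 fin2.py
python3 - <<'E'
from h import *
from bench import robot,finder
D=pickle.load(open("fin2.pkl","rb"));P=pickle.load(open("p0.pkl","rb"))
s=D["top"]; n=Rz(-.085)@Ry(-np.pi/6)
# head visible above band, both views: depth gap with axis fixed
for k,M in(("scene",[.5108,.045,.11]),("top",[.5084,.047,.11])):
    m=finder.silhouettes(D[k],"oval_head")[0]["pixels"]; b=finder.silhouettes(D[k],"band_center")[0]["pixels"]
    t=cv2.GaussianBlur(m.astype(np.float32),(0,0),.7)
    w=cv2.dilate(b.astype(np.uint8),np.ones((3,3)))==0
    w[int(proj(D[k],M)[0][1])-3:]&=(k=="top")
    f=lambda d:(((cv2.GaussianBlur(hullmask(D[k],M+(oval(0,.046)+[0,0,d])@n.T).astype(np.float32),(0,0),.7)-t)**2)*w).sum()
    print(k,[(d,round(f(d/1000),1)) for d in range(-4,9,2)])
print(robot.get_obs()["time"],robot.get_obs()["tool_pos"])
E
```

```text
scene band_center [(0.65, array([265.8, 161.9,  26.2,  20.6]))]
scene oval_head [(0.7, array([271.3, 153.9,  15.4,  21.7]))]
top band_center [(0.81, array([246.6, 211.4,  28.8,  31.8]))]
top oval_head [(0.78, array([248.8, 216.9,  17.3,  27.1]))]
['scene'] None [-4.5  0.6 11.2] [38.6] 4.8
['scene'] (0.011, 0.5235987755982988) [-5.1  0.2] [] 32.9
['scene'] (0.014, np.float64(0.6283185307179586)) [1.5 2.2] [] 8.7
['top'] None [-4.8  0.9 12.4] [35.4] 9.4
['top'] (0.011, 0.5235987755982988) [-5.4  0.8] [] 11.0
['top'] (0.014, np.float64(0.6283185307179586)) [-4.1  0.8] [] 9.1
['scene', 'top'] None [-5.4  0.6 11. ] [38.1] 15.1
['scene', 'top'] (0.011, 0.5235987755982988) [-5.7  0.8] [] 44.5
['scene', 'top'] (0.014, np.float64(0.6283185307179586)) [-3.   1.1] [] 34.6
scene [(-4, np.float32(8.8)), (-2, np.float32(3.3)), (0, np.float32(3.2)), (2, np.float32(8.0)), (4, np.float32(16.7)), (6, np.float32(27.5)), (8, np.float32(40.1))]
top [(-4, np.float32(13.4)), (-2, np.float32(12.1)), (0, np.float32(12.4)), (2, np.float32(14.0)), (4, np.float32(17.9)), (6, np.float32(20.3)), (8, np.float32(23.9))]
29.3167 [0.39975844 0.22483751 0.25651338]
```

```bash
python3 -c "
from bench import robot
print(robot.close_job())"
```

```text
the job is handed in; nothing more can be done
None
```

I handed the job in at about 29 s. The oval stake is home in the dark steel socket, and the smaller band is over it on the face. The arm was clear of everything.

**How it was done:** The tool cannot tilt, so I swivelled the stake in the grip to about 27° by drawing its tip against the rack slot. I inserted it along the hole's axis, then pressed it home with closed fingers. I swivelled the band to about 30° the same way, against the stake's head, then lowered it over the stake and released it.

**Checks that agreed:**
- **Stake:** the press on its head stopped firm at 20 N, within about 1 mm of the height expected when home. After the last move, the camera fits put the gap at about 0 mm.
- **Band:** pressing its rim gave firm contact (13 N) at 0.150 m, against 0.151 m expected if it lies flat. It sits about 5 mm downslope, against the stake, as the slope allows.
- **Forces:** the highest wrist force I read was about 22 N.

**Check that disagreed:** the camera fits of the band's lean gave 34–39° instead of 30°. Those same fits put its centre at the seated height in most cases. The stake's head hides part of the band, so I trusted the touch check.

I moved nothing else on purpose, but I did not check the dome stake, larger band, hammer and jar again at the end.

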